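# Gauge the depth of a pole foot's blind socket

## Task

A pole is to be cut for the round wooden foot, and nobody knows how deep its socket is. Take the depth gauge out of its black stand, lower its rod into the foot's brass-lined socket until the sliding stop disc is down on the brass face and you feel the rod bottom out, and hold it there for a full second with a steady push of about a kilogram (10 N; more than two and a half would dent the wood). Then let go and leave the gauge standing in the socket, rod on the bottom and stop down on the face, so that the depth can be read off; leave the foot and everything else where it is.

Things in the scene. Friction and masses are not known exactly. Their poses are not given: they have to be found in the camera images.
- pole_foot: loose, heavy (0.95 kg) turned wooden pole foot, 110 mm across at the bottom, 72 mm high, with a yellow brass-capped neck 48 mm across on top; origin at the centre of its underside, z up. In the middle of the top is a blind vertical socket 13 mm across. Its depth is not known: anything from 24 to 50 mm, different each time, its flat floor hard (a push of 10 N sinks in by less than 1 mm) and hardly to be seen down the narrow bore
- socket_mouth (a point): centre of the socket's mouth, in the plane of the foot's flat brass top face (72 mm above the foot's underside)
- gauge: the sliding stop of the depth gauge: steel disc 36 mm across and 4 mm thick with a barrel 20 mm across on it, 22 mm high in all, a small brass screw at the barrel's side (+x, reaching 17 mm out, 9 to 16 mm above the disc's underside); origin at the centre of the disc's underside, z up. The gauge (stop and rod, 0.14 kg) stands upright in the stand at the start, the disc on the stand's top, 38 mm above the table, the rod's end hanging in the stand's hole (17 mm across)
- gauge_rod: the gauge's round rod with its knob: rod 10 mm across with rings marked every 5 mm, its last 4 mm tapering to 5 mm at the tip; black knob 22 mm across from 90 to 116 mm above the tip. Origin at the tip, z up. The rod slides up and down through the stop with a stiff rub of 3 N and stays where it is left; it can stand out 10 to 55 mm below the disc, 12 to 20 mm at the start. Carried by its knob, it carries the stop along
- gauge_stop (a point): centre of the underside of the stop disc
- gauge_tip (a point): the rod's tip
- gauge_knob (a point): centre of the knob, on the rod's axis, 103 mm above the tip: the place to grasp, from above, any yaw
- gauge_stand: fixed black round stand, 72 mm across at the foot, 47 mm at the top, 38 mm high; origin at the centre of its underside
- tape_measure: yellow tape measure, 28x69x62 mm, bystander; origin under its centre
- glue_stick: standing glue stick, 24 mm across, 83 mm high, red cap, bystander; origin under its centre
- till_roll: white till roll standing, 48 mm across, 57 mm high, bystander; origin under its centre
- staples: green box of staples, 36x58x24 mm, bystander; origin under its centre
There are look-alikes about, which are no part of the job. Of the things that look like the gauge, the smaller one is meant.

How it is judged:
By the outcome, as a careful person would: the job done as asked, in the order asked, and still so for the second after the job is handed in, with the robot touching nothing.
It also fails if it takes over 48 s, if anything falls off the work surface, if the arm or the gripper's body presses on something with over 40 N, if the wrist force passes 120 N, or if a joint passes its speed limit or range.

## Robot

A 6-joint arm with a two-finger parallel gripper is mounted at the origin on the work surface; the furniture and walls round the work are solid. World frame = base frame: x ahead of the robot, y to its left, z up, the work surface at z = 0. Lengths are in m, angles in rad, forces in N, time in s.
With the tool pointing down it reaches from about 0.325 to 0.775 m from the base axis. Payload 5.5 kg.
Tool frame: the origin (TCP) lies between the finger pads; the fingertips stand 8 mm ahead of it and the grasp point (between the pads) lies 11 mm behind it (tcp_to_tips is the distance from the TCP to the fingertips, in m); z points along the fingers, y is the direction in which the jaws open and shut (so a half turn about z gives the same grasp; the last joint's range is limited). The gripper opens to 88 mm and grips with 3 to 60 N. Pads are 20 mm wide; open, the fingers measure 115 mm over their backs; the gripper's body (75 mm by 178 mm) begins 61 mm behind the grasp point.
Start: joints at [1.128, 0.091, 1.231, -0, 1.82, -0.057], TCP at [0.226, 0.556, 0.231] pointing down, gripper open.
Joint ranges: [-2.87, 2.87], [-0.86, 2.18], [0.17, 2.46], [-1.51, 4.65], [0.06, 2.69], [-2.65, 2.65]. Speed limits (rad/s): [2.57, 2.57, 3.01, 3.14, 3.14, 3.14].

## Interface

Orientations are given as a unit quaternion [w, x, y, z].
In Python, from bench import * gives the robot as it stands. Calls block until the motion is done:
- move_to(position, orientation): joint-space move of the TCP to a pose.
- move_l(position, speed=0.15, orientation=None): straight line of the TCP; orientation=None keeps the orientation; speed is the mean speed in m/s.
- movej(angles): joint-space move.
- gripper_open() and close(): open the fingers fully, or close them until they stop; the grip force is fixed at half the most.
- hold(seconds).
- inverse_kinematics(position, orientation): joint angles nearest the present ones, or None.
- state(): the state.
- get_image(name): name is "scene" or "side" or "wrist"; returns a dict with "frame" (420x560x3 uint8, blue, green, red), "depth" (420x560 float32, m along the optical axis (not along the pixel's ray), 0 where there is no reading), "camera_matrix" (3x3 intrinsics, pixels), "view" (4x4, takes a point from world to camera coordinates). Camera axes: x right, y up, looking along -z (the intrinsics and any distortion apply to the point x, -y, -z); pixel columns grow to the right and rows downward; lengths in m; the calibration is good to about 2 mm. A picture is of the moment at which its call begins.
A pose or a line that the arm cannot do raises IKError and nothing moves.
- job_done(): hands the job in, once; it reports no verdict.
The state is a dict: "time": time; "joint_pos": joint angles; "dq": joint speeds; "joint_torque": joint torques, N m; "ee_pos": TCP position; "ee_rot": TCP orientation; "ft_force": force on the tool from outside, world axes, zero at the start; "moment": the same for the moment, N m; "finger_gap": finger opening in m.
Only numpy, scipy, OpenCV 4.12 (cv2) and the standard library are available. Lean on these libraries where they do the work, as an engineer would, in place of code of your own. Each camera call takes 0.05 s, during which the arm holds its last target.

## Working session

There is one attempt and no reset: what is moved stays moved. The work goes in short steps, each a Python script; the robot and the scene stay as the last script left them, time stands still between calls to the robot, and variables do not carry over. Pictures are saved under pics/ and viewed, and the job is handed in when it is done.

```bash
ls; mkdir -p pics
python3 - <<'E'
from bench import *
import cv2,numpy as np,pickle
s=state();print(s)
d={}
for n in("scene","side","wrist"):
    g=get_image(n);d[n]=g;cv2.imwrite(f"pics/{n}0.png",g["frame"]);print(n,g["camera_matrix"],np.round(g["view"],3))
pickle.dump(d,open("im0.pkl","wb"))
E
```

```text
pics
{'time': 0.0, 'joint_pos': array([ 1.12828442e+00,  9.18631610e-02,  1.23185522e+00, -5.18134738e-06,
        1.81981583e+00, -5.67332123e-02]), 'dq': array([ 0.00099369,  0.000911  , -0.001072  , -0.00143715,  0.00067955,
       -0.00137198]), 'joint_torque': array([-1.75175413e-03, -4.46465206e+01, -4.06442571e+01,  6.95815310e-02,
        2.95214960e-02, -1.46920875e-04]), 'ee_pos': array([0.22566997, 0.55564103, 0.22952162]), 'ee_rot': array([-2.37385772e-04,  1.91695986e-01,  9.81453874e-01, -9.41309988e-04]), 'ft_force': array([-0.63684041, -0.29095926, -0.23608293]), 'moment': array([ 0.0197222 , -0.02569031, -0.02020385]), 'finger_gap': 0.08750801995199417}
scene [[528.22329327   0.         291.98868808]
 [  0.         528.22329327 214.65296408]
 [  0.           0.           1.        ]] [[ 0.855 -0.518  0.013 -0.404]
 [ 0.349  0.594  0.725 -0.268]
 [-0.383 -0.616  0.689 -1.35 ]
 [ 0.     0.     0.     1.   ]]
side [[535.21166464   0.         280.23988715]
 [  0.         535.21166464 211.45314907]
 [  0.           0.           1.        ]] [[-0.946 -0.323 -0.02   0.486]
 [ 0.147 -0.482  0.864 -0.154]
 [-0.288  0.814  0.504 -1.426]
 [ 0.     0.     0.     1.   ]]
wrist [[344.17569892   0.         271.43031766]
 [  0.         344.17569892 214.14109133]
 [  0.           0.           1.        ]] [[ 0.376  0.927 -0.002 -0.599]
 [-0.893  0.362 -0.266  0.032]
 [-0.246  0.102  0.964 -0.389]
 [ 0.     0.     0.     1.   ]]
```

View pics/scene0.png

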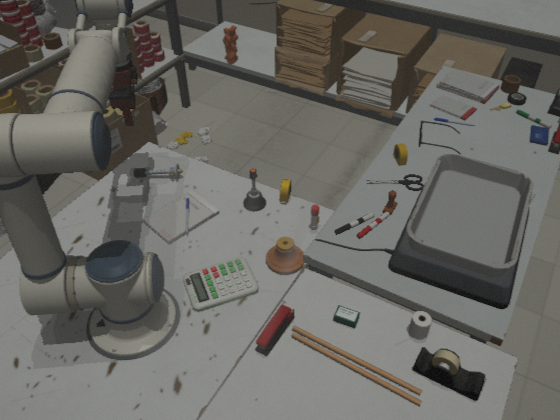

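View pics/side0.png

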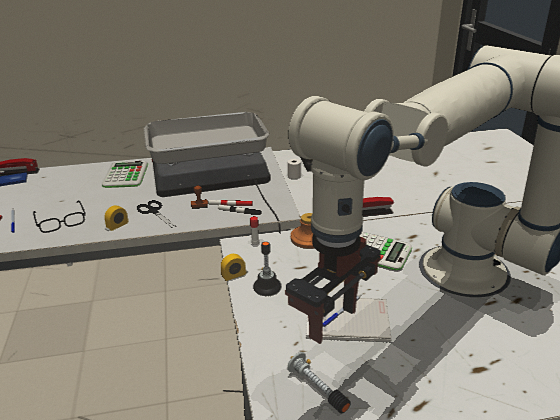

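View pics/wrist0.png

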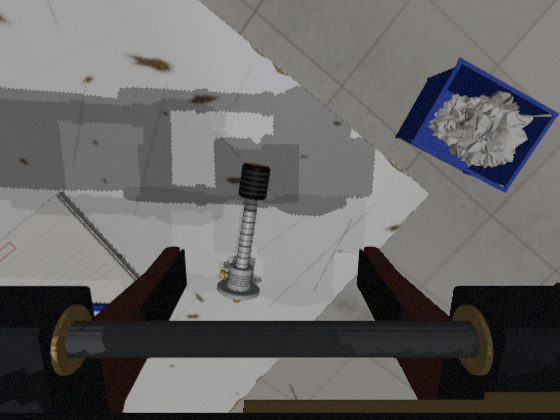

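The scene view has these candidates for the gauge:
- The standing one in the black stand, at scene (254,190) and side (265,268).
- The one lying on the table, at scene (160,172) and side (320,385). It is bigger.
- The brown stamp at scene (391,202).

The candidate for the foot is at scene (285,255) and side (307,230). I choose the standing gauge and will check it in close crops.

```bash
cat > h.py <<'E'
import cv2,numpy as np
def w2p(g,P):
    c=(g["view"]@np.r_[P,1])[:3]; q=np.array([c[0],-c[1],-c[2]]); p=g["camera_matrix"]@q; return p[:2]/p[2]
def ray(g,u,v):
    K=g["camera_matrix"];V=g["view"];R=V[:3,:3]
    d=np.linalg.solve(K,[u,v,1.]);d=R.T@np.array([d[0],-d[1],-d[2]])
    return -R.T@V[:3,3],d
def onplane(g,u,v,z):
    o,d=ray(g,u,v);return o+d*(z-o[2])/d[2]
def pts(g,roi):
    x0,y0,x1,y1=roi
    vv,uu=np.mgrid[y0:y1,x0:x1];D=g["depth"][y0:y1,x0:x1]
    K=g["camera_matrix"];V=g["view"]
    c=np.stack([(uu-K[0,2])/K[0,0]*D,-(vv-K[1,2])/K[1,1]*D,-D],-1)
    return (c-V[:3,3])@V[:3,:3], D>0
def tri(g1,p1,g2,p2):
    A=np.zeros((3,3));b=np.zeros(3)
    for g,p in((g1,p1),(g2,p2)):
        o,d=ray(g,*p);d/=np.linalg.norm(d);M=np.eye(3)-np.outer(d,d);A+=M;b+=M@o
    X=np.linalg.solve(A,b);return X
E
python3 - <<'E'
import pickle,cv2,numpy as np
from h import *
d=pickle.load(open("im0.pkl","rb"))
a=cv2.resize(d["scene"]["frame"][150:285,225:335],None,fx=4,fy=4,interpolation=cv2.INTER_CUBIC)
b=cv2.resize(d["side"]["frame"][200:310,215:345],None,fx=3,fy=3,interpolation=cv2.INTER_CUBIC)
b=cv2.copyMakeBorder(b,0,a.shape[0]-b.shape[0],0,0,cv2.BORDER_CONSTANT)
o=np.hstack([a[:, :], b])[:600,:800];o=cv2.resize(o,None,fx=1,fy=1);cv2.imwrite("pics/crop1.png",o)
for n,roi in(("scene",(240,165,270,212)),("scene",(265,230,306,275)),("side",(250,238,285,298)),("side",(288,208,325,250)),("scene",(278,175,296,205)),("scene",(308,203,322,231))):
    P,ok=pts(d[n],roi);P=P.reshape(-1,3)[ok.ravel()]
    print(n,roi)
    for z0,z1 in((.005,.03),(.03,.045),(.045,.065),(.065,.08),(.08,.1),(.1,.117),(.117,.13),(.13,.16)):
        m=(P[:,2]>z0)&(P[:,2]<z1)
        if m.sum()>3: print(z0,m.sum(),P[m].min(0).round(3),P[m].max(0).round(3),np.median(P[m],0).round(3))
E
```

```text
scene (240, 165, 270, 212)
0.005 267 [0.425 0.181 0.005] [0.55  0.352 0.03 ] [0.466 0.216 0.012]
0.03 106 [0.446 0.203 0.03 ] [0.494 0.251 0.045] [0.463 0.219 0.04 ]
0.045 59 [0.452 0.212 0.045] [0.484 0.242 0.065] [0.468 0.223 0.055]
0.065 15 [0.462 0.222 0.065] [0.477 0.233 0.079] [0.471 0.228 0.072]
0.08 16 [0.465 0.224 0.08 ] [0.477 0.236 0.1  ] [0.47  0.228 0.092]
0.1 14 [0.46  0.219 0.101] [0.484 0.232 0.117] [0.469 0.227 0.113]
0.117 28 [0.46  0.215 0.118] [0.482 0.236 0.129] [0.466 0.224 0.124]
0.13 33 [0.46  0.218 0.13 ] [0.483 0.238 0.14 ] [0.47  0.228 0.135]
scene (265, 230, 306, 275)
0.005 679 [ 0.362 -0.099  0.005] [0.539 0.099 0.03 ] [ 0.419 -0.046  0.018]
0.03 170 [ 0.401 -0.071  0.03 ] [0.484 0.004 0.045] [ 0.425 -0.045  0.036]
0.045 105 [ 0.407 -0.05   0.045] [ 0.452 -0.009  0.065] [ 0.422 -0.041  0.056]
0.065 213 [ 0.409 -0.05   0.065] [0.457 0.006 0.08 ] [ 0.433 -0.025  0.073]
side (250, 238, 285, 298)
0.005 348 [0.436 0.044 0.005] [0.586 0.268 0.03 ] [0.466 0.246 0.013]
0.03 163 [0.448 0.209 0.03 ] [0.495 0.255 0.045] [0.466 0.241 0.039]
0.045 70 [0.453 0.217 0.04
[... 683 characters left out ...]
] [ 0.44  -0.017  0.072]
scene (278, 175, 296, 205)
0.005 86 [0.539 0.158 0.005] [0.599 0.221 0.03 ] [0.557 0.189 0.013]
0.03 57 [0.542 0.178 0.03 ] [0.597 0.219 0.045] [0.557 0.19  0.039]
0.045 101 [0.549 0.183 0.045] [0.594 0.23  0.065] [0.567 0.201 0.058]
0.065 10 [0.561 0.204 0.065] [0.584 0.215 0.067] [0.569 0.208 0.066]
scene (308, 203, 322, 231)
0.005 70 [0.553 0.029 0.005] [0.641 0.135 0.03 ] [0.575 0.042 0.013]
0.03 31 [ 0.565 -0.007  0.03 ] [0.59  0.049 0.045] [0.571 0.04  0.037]
0.045 37 [0.564 0.034 0.045] [0.588 0.053 0.064] [0.572 0.04  0.054]
0.065 32 [0.563 0.033 0.066] [0.584 0.049 0.08 ] [0.57  0.039 0.075]
0.08 36 [0.564 0.034 0.081] [0.586 0.059 0.092] [0.575 0.045 0.085]
```

View pics/crop1.png

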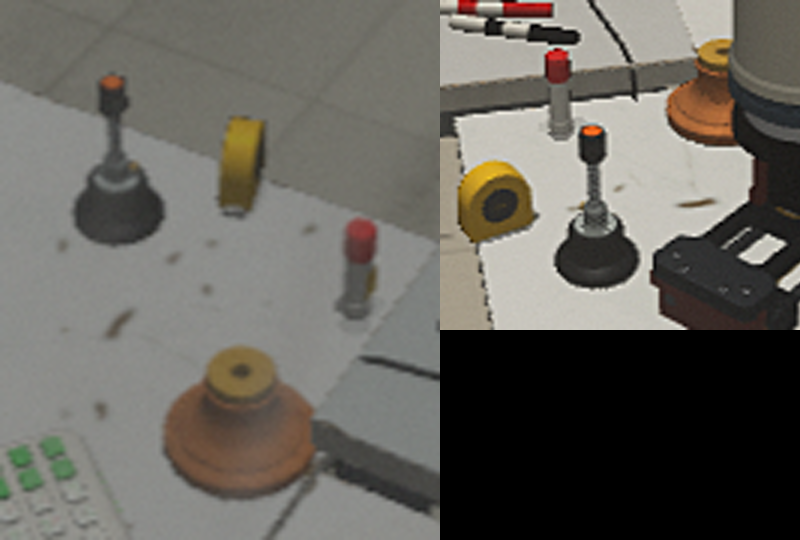

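The crop shows the gauge standing upright in the black stand, with its knob top at scene (253,170) and side (265,243). The knob is about 22 mm wide and its top is at z≈0.138, which matches the smaller gauge. Next I measure the brass face, bore and knob in the masks.

Run:
```python
import pickle,cv2,numpy as np
from h import *
d=pickle.load(open("im0.pkl","rb"))
for n,roi in(("scene",(262,228,310,280)),("side",(285,205,322,255))):
    g=d[n];P,ok=pts(g,roi);x0,y0,x1,y1=roi
    hsv=cv2.cvtColor(g["frame"][y0:y1,x0:x1],cv2.COLOR_BGR2HSV)
    m=ok&(np.abs(P[...,2]-.072)<.005)&(abs(P[...,1]+.02)<.05)
    mm=m.astype(np.uint8);nn,L,st,ce=cv2.connectedComponentsWithStats(mm);k=1+st[1:,4].argmax();mm=(L==k).astype(np.uint8)
    c=max(cv2.findContours(mm,cv2.RETR_EXTERNAL,cv2.CHAIN_APPROX_NONE)[0],key=len)
    e=cv2.fitEllipse(c);print(n,e,onplane(g,e[0][0]+x0,e[0][1]+y0,.072), "median z",np.median(P[...,2][mm>0]))
    y,x=np.nonzero(mm); Q=np.array([onplane(g,a+x0,b+y0,.072)for a,b in zip(x,y)]);print(Q.min(0),Q.max(0))
    gr=g["frame"][y0:y1,x0:x1].sum(2)
    dk=(cv2.morphologyEx(mm,cv2.MORPH_CLOSE,np.ones((9,9)))>0)
    ker=cv2.erode(dk.astype(np.uint8),np.ones((5,5)))>0
    if n=="scene":
        w=np.clip(np.median(gr[ker])-60-gr.astype(float),0,None)*ker
        yy,xx=np.mgrid[y0:y1,x0:x1];u,v=(w*xx).sum()/w.sum(),(w*yy).sum()/w.sum();print("hole",u,v,onplane(g,u,v,.072))
tops={}
for n,roi in(("scene",(244,165,264,185)),("side",(255,236,277,262))):
    g=d[n];x0,y0,x1,y1=roi
    hsv=cv2.cvtColor(g["frame"][y0:y1,x0:x1],cv2.COLOR_BGR2HSV)
    m=((hsv[...,0]<20)&(hsv[...,1]>130)&(hsv[...,2]>80))
    y,x=np.nonzero(m);u,v=x.mean()+x0,y.mean()+y0;tops[n]=(u,v);print(n,m.sum(),u,v,onplane(g,u,v,.138))
X=tri(d["scene"],tops["scene"],d["side"],tops["side"]);print("top tri",X)
g=d["wrist"];V=g["view"];print("wristcam",-V[:3,:3].T@V[:3,3],"fwd",-V[2,:3])
```

```text
scene ((22.363428115844727, 15.37763786315918), (13.222042083740234, 17.133275985717773), 94.69354248046875) [ 0.43258621 -0.02405104  0.072     ] median z 0.07327324174611549
[ 0.40934349 -0.0520847   0.072     ] [0.45731204 0.00307198 0.072     ]
hole 284.74175824175825 242.32417582417582 [ 0.43551075 -0.02115186  0.072     ]
side ((21.4576358795166, 12.466144561767578), (9.467951774597168, 11.131739616394043), 55.18769073486328) [ 0.43991393 -0.02037799  0.072     ] median z 0.0723695192240741
[ 0.42331055 -0.04928726  0.072     ] [0.45725045 0.00991144 0.072     ]
scene 13 252.3846153846154 170.07692307692307 [0.47144316 0.22954117 0.138     ]
side 19 265.1578947368421 243.1578947368421 [0.47077409 0.23158101 0.138     ]
top tri [0.47154726 0.23027121 0.13720689]
wristcam [0.15799587 0.58292096 0.38197672] fwd [ 0.24552598 -0.10165285 -0.96404548]
```

The bore is at about (0.4355, -0.021) and the knob axis at about (0.471, 0.230). Both heights match the given sizes. I'll look at the foot with the wrist camera first, then at the gauge, and then grasp.

```bash
cat >> h.py <<'E'
def qd(a):
    th=a+np.pi/2; return [0,float(np.cos(th/2)),float(np.sin(th/2)),0]
E
python3 - <<'E'
from bench import *
from h import *
import pickle
d={}
p=np.array([.435,-.021]);q=qd(np.arctan2(p[1],p[0]))
move_to([.435,-.021,.20],q); d["foot"]=get_image("wrist");print(state()["time"],state()["ee_pos"],state()["ft_force"])
d["scene"]=get_image("scene");d["side"]=get_image("side")
p=np.array([.471,.230]);q=qd(np.arctan2(p[1],p[0]))
move_to([.471,.230,.22],q); d["gauge"]=get_image("wrist");print(state()["time"],state()["ee_pos"],state()["ft_force"],state()["joint_pos"])
pickle.dump(d,open("im1.pkl","wb"))
for k in ("foot","gauge"):cv2.imwrite(f"pics/w1{k}.png",d[k]["frame"])
print(w2p(d["foot"],[.4355,-.021,.072]),w2p(d["gauge"],[.471,.23,.138]))
E
```

```text
2.4 [ 0.43516452 -0.02037922  0.20007251] [-0.30428141 -0.6773049   0.11007849]
3.55 [0.47121922 0.22885141 0.21999935] [ 0.37856737  0.04266909 -0.9429692 ] [ 3.87529962e-01 -1.15722913e-01  1.45464909e+00 -5.84004585e-04
  1.80278124e+00 -6.48882143e-02]
[272.42636397 208.9657754 ] [272.69113773 223.84858056]
```

View pics/w1foot.png

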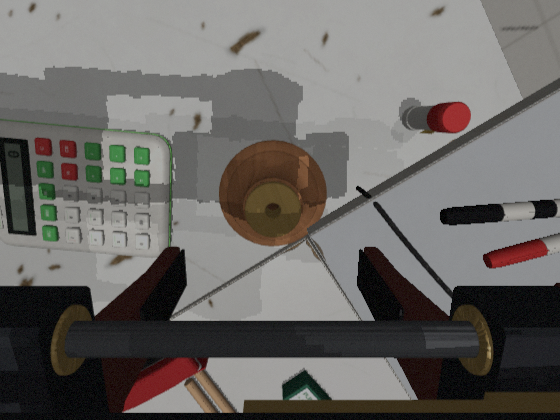

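View pics/w1gauge.png

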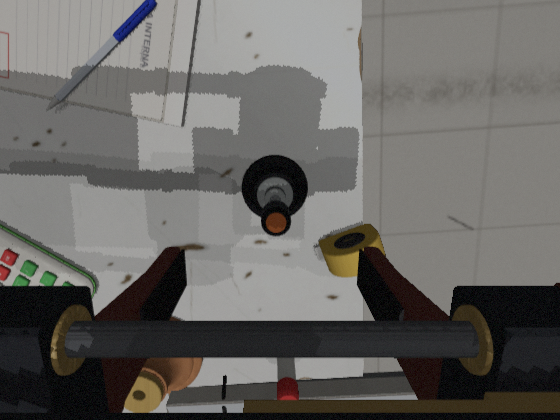

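The wrist view shows the bore at (273,210), against a predicted (272.4,209). It shows the knob top at (276,222), against a predicted (272.7,223.8). Both agree to about 2 mm. I'll refine both by mask and then grasp.

Run:
```python
from bench import *
from h import *
import pickle
d=pickle.load(open("im1.pkl","rb"))
g=d["foot"];f=g["frame"];hsv=cv2.cvtColor(f,cv2.COLOR_BGR2HSV)
print(hsv[205:215:3,255:295:4].tolist()[1], hsv[170,240])
roi=f[196:225,258:288].astype(float).sum(2);w=np.clip(np.median(roi)-50-roi,0,None)
yy,xx=np.mgrid[196:225,258:288];r=np.hypot(xx-273,yy-210)<10;w*=r
u,v=(w*xx).sum()/w.sum(),(w*yy).sum()/w.sum();print("bore",u,v,onplane(g,u,v,.072))
m=((hsv[...,0]>20)&(hsv[...,0]<32)&(hsv[...,1]>110)).astype(np.uint8);m[:, :235]=0;m[:,310:]=0;m[:170]=0;m[245:]=0
m=cv2.morphologyEx(m,cv2.MORPH_CLOSE,np.ones((9,9)));c=max(cv2.findContours(m,0,1)[0],key=cv2.contourArea);e=cv2.fitEllipse(c);print("brass",e,onplane(g,*e[0],.072))
g=d["gauge"];hsv=cv2.cvtColor(g["frame"],cv2.COLOR_BGR2HSV)
m=((hsv[...,0]<20)&(hsv[...,1]>110)&(hsv[...,2]>60));m[:200]=0;m[240:]=0;m[:,:255]=0;m[:,300:]=0
y,x=np.nonzero(m);print("knob",m.sum(),x.mean(),y.mean(),x.min(),x.max(),y.min(),y.max(),onplane(g,x.mean(),y.mean(),.138))
for n in("scene","side"):
    g=d[n]
    for P in([.4355,-.021,.072],):print(n,w2p(g,P))
f=d["side"]["frame"];u,v=map(int,w2p(d["side"],[.4355,-.021,.072]));cv2.imwrite("pics/sidefoot.png",cv2.resize(f[v-30:v+40,u-40:u+40],None,fx=7,fy=7,interpolation=cv2.INTER_CUBIC));print(u,v)
```

```text
[[20, 143, 91], [20, 132, 95], [20, 130, 94], [19, 127, 56], [13, 161, 46], [10, 135, 49], [19, 135, 53], [20, 132, 89], [21, 143, 91], [19, 133, 92]] [ 13 141  76]
bore 272.92200925313944 206.3740912095175 [ 0.43601931 -0.01877299  0.072     ]
brass ((272.3770751953125, 209.10174560546875), (51.724830627441406, 52.59794235229492), 117.4928970336914) [ 0.43545311 -0.02111617  0.072     ]
knob 319 275.6269592476489 222.39184952978056 266 285 213 232 [0.47240044 0.23188692 0.138     ]
scene [284.71029774 242.29108342]
side [307.99926296 217.59069202]
307 217
```

View pics/sidefoot.png

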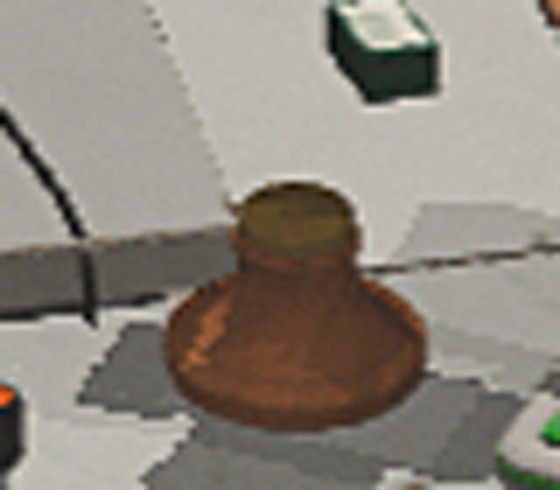

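The brass centre from the wrist camera, (0.4355,-0.0211), matches the bore from the scene camera. The knob is at (0.472,0.231). Grasping and lifting.

Run:
```python
from bench import *
from h import *
import pickle
x,y=.472,.231
q=qd(np.arctan2(y,x))
move_to([x,y,.17],q);move_l([x,y,.1135],.12,q);print(state()["ee_pos"])
close();s=state();print("gap",s["finger_gap"],s["ft_force"],s["ee_pos"])
move_l([x,y,.235],.15);s=state();print("gap",s["finger_gap"],s["ft_force"],s["ee_pos"],s["time"])
p=np.array([.4355,-.0211]);move_to([*p,.235],qd(np.arctan2(p[1],p[0])))
hold(.3)
s=state();print("gap",s["finger_gap"],s["ft_force"],s["ee_pos"],s["ee_rot"],s["time"])
d={n:get_image(n) for n in("scene","side","wrist")}
pickle.dump(d,open("im2.pkl","wb"))
cv2.imwrite("pics/w2.png",d["wrist"]["frame"])
P=[.4355,-.0211,.072]
a=[]
for n in("scene","side"):
    u,v=map(int,w2p(d[n],P));a.append(cv2.resize(d[n]["frame"][v-80:v+40,u-40:u+40],None,fx=5,fy=5,interpolation=cv2.INTER_CUBIC))
cv2.imwrite("pics/c2.png",np.hstack(a))
```

```text
[0.47246802 0.23115163 0.11468044]
gap 0.021548047617904128 [0.51798414 1.20984665 0.17237756] [0.47198032 0.23100087 0.11340561]
gap 0.021400421208034728 [-0.30118371  0.17371386 -1.95159001] [0.47167946 0.23086276 0.23370728] 6.4833
gap 0.021201477297032534 [-0.24759583 -0.02142704 -1.07215504] [ 0.43571076 -0.02033319  0.23486838] [-1.64042848e-04  7.23402021e-01  6.90427032e-01 -5.66060411e-05] 7.7833
```

View pics/w2.png

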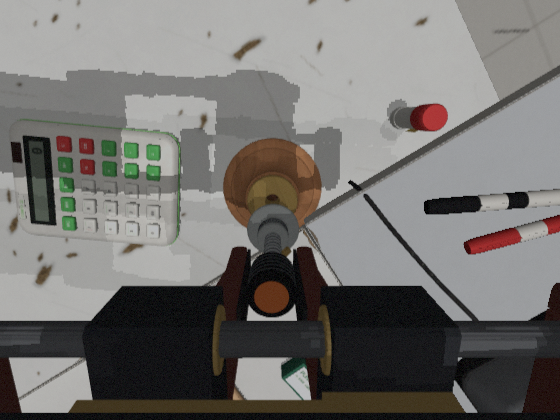

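View pics/c2.png

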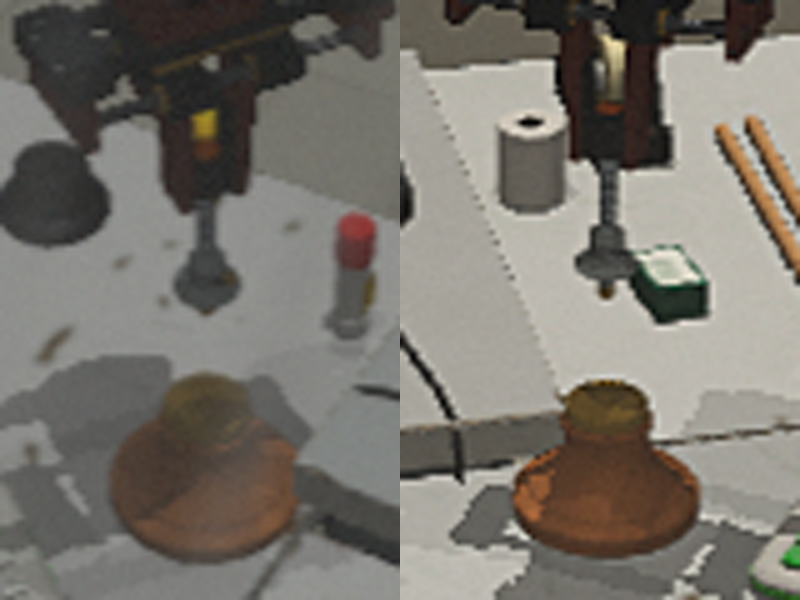

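The gauge hangs upright in the grip, over the foot. The tip is at scene crop (207,308) and side crop (605,292). I triangulate the tip and compare it with the bore in the same views.

Run:
```python
from bench import *
from h import *
import pickle
d=pickle.load(open("im2.pkl","rb"))
P=[.4355,-.0211,.072]
px={}
for n,(cx,cy) in(("scene",(207,308)),("side",(605-400,292))):
    u,v=map(int,w2p(d[n],P)); px[n]=(u-40+(cx+.5)/5-.5,v-80+(cy+.5)/5-.5)
print("tip tri",tri(d["scene"],px["scene"],d["side"],px["side"]))
for n in px: print(n,px[n],"pred",w2p(d[n],[.4355,-.0211,.143]),"at z",onplane(d[n],*px[n],.143))
# disc silhouette in each view: steel region by depth
for n in("scene","side"):
    g=d[n];u,v=map(int,px[n]);roi=(u-14,v-14,u+15,v+8);Q,ok=pts(g,roi);Q=Q.reshape(-1,3)[ok.ravel()]
    m=np.linalg.norm(Q[:,:2]-[.4355,-.021],axis=1)<.03
    for z0,z1 in((.135,.155),(.155,.165),(.165,.182),(.182,.2)):
        k=m&(Q[:,2]>z0)&(Q[:,2]<z1)
        if k.sum()>2:print(n,z0,k.sum(),Q[k].min(0).round(4),Q[k].max(0).round(4))
F=[];
for i in range(6):
    hold(.03);s=state();F.append(s["ft_force"])
print(np.mean(F,0),np.std(F,0),s["ee_pos"])
```

```text
tip tri [ 0.43509499 -0.02165549  0.14575745]
scene (285.0, 223.2) pred [284.81064007 223.93482241] at z [ 0.43735692 -0.0189545   0.143     ]
side (308.6, 195.0) pred [308.17694694 195.79973015] at z [ 0.43567718 -0.02593749  0.143     ]
scene 0.155 24 [ 0.4167 -0.038   0.1614] [ 0.4518 -0.0062  0.165 ]
scene 0.165 78 [ 0.4167 -0.0403  0.1651] [ 0.4446 -0.0055  0.1818]
scene 0.182 33 [ 0.4243 -0.0305  0.1822] [ 0.442  -0.0115  0.1983]
side 0.135 10 [ 0.4307 -0.0244  0.1425] [ 0.4361 -0.0136  0.154 ]
side 0.155 29 [ 0.4174 -0.0417  0.1553] [ 0.4509 -0.0046  0.1649]
side 0.165 60 [ 0.4165 -0.0352  0.1651] [ 0.4502 -0.0023  0.1816]
side 0.182 19 [ 0.423  -0.0281  0.1823] [ 0.4415 -0.0147  0.1909]
[-0.27562086 -0.05859019 -1.45589673] [0.4708466  0.45218458 0.41481127] [ 0.43550629 -0.02103803  0.2349624 ]
```

The tip triangulates to (0.4351,-0.0217), within 1 mm of the bore. Baseline Fz is -1.46 N, which is the gauge's weight. I lower it in guarded steps.

```bash
cat > press.py <<'E'
from bench import *
from h import *
def F(n=4,dt=.02):
    a=[]
    for i in range(n): hold(dt);a.append(state()["ft_force"])
    return np.mean(a,0)
E
python3 - <<'E'
from press import *
x,y=.4355,-.0209
t0=state()["time"];move_l([x,y,.166],.1);hold(.2);b=F(6);print("base",b,state()["time"])
z=.166
while z>.146:
    z-=.002;move_l([x,y,z],.03);f=F(2)-b
    print(round(z,4),state()["ee_pos"].round(4),f.round(2),round(state()["time"],2))
    if np.linalg.norm(f)>2.2 : break
E
```

```text
base [-0.03853557  0.15416871 -1.61885492] 9.275
0.164 [ 0.4354 -0.0209  0.1638] [-0.23 -0.68  0.4 ] 9.56
0.162 [ 0.4354 -0.0209  0.1618] [ 0.28 -0.18  0.15] 9.84
0.16 [ 0.4355 -0.0209  0.1599] [0.34 0.45 0.48] 10.12
0.158 [ 0.4355 -0.0209  0.1579] [-0.03 -0.25  0.08] 10.41
0.156 [ 0.4354 -0.0209  0.1559] [ 0.45 -0.22  0.41] 10.69
0.154 [ 0.4354 -0.0209  0.1539] [ 0.73 -0.49 -0.19] 10.97
0.152 [ 0.4355 -0.0209  0.1519] [-0.03 -0.52  0.02] 11.26
0.15 [ 0.4354 -0.0209  0.1499] [ 0.29 -0.    0.72] 11.54
0.148 [ 0.4354 -0.0209  0.1479] [ 0.06 -0.11  0.66] 11.82
0.146 [ 0.4356 -0.0209  0.1462] [ 0.02 -0.13  1.61] 12.11
```

The tip went in without touching the rim, and the disc met the face at about TCP 0.146, as predicted. Next I slide the rod down in fine steps and watch for the rise at the bottom.

Run:
```python
from press import *
x,y=.4355,-.0209
b=np.array([-.1,0,-1.5]);z=.146;L=[]
while z>.109:
    z-=.0007;move_l([x,y,z],.02);s=state();f=s["ft_force"]-b
    L.append((round(z,4),round(s["ee_pos"][2],4),f.round(1).tolist(),round(s["time"],2)))
    if f[2]>5.5 or np.hypot(f[0],f[1])>4:
        f2=F(4)-b;print("stop?",f2,L[-1])
        if f2[2]>5 or np.hypot(f2[0],f2[1])>4: break
for l in L[::3]+L[-4:]:print(*l)
```

```text
stop? [ 1.30013662 -0.01161215  6.1143819 ] (0.139, np.float64(0.1395), [-0.0, -1.0, 6.1], 14.61)
0.1453 0.1456 [0.6, 0.4, 3.7] 12.36
0.1432 0.1432 [1.8, 0.6, 2.8] 13.11
0.1411 0.141 [2.3, 0.5, 3.3] 13.86
0.139 0.1395 [-0.0, -1.0, 6.1] 14.61
0.1411 0.141 [2.3, 0.5, 3.3] 13.86
0.1404 0.1403 [2.7, 0.3, 2.7] 14.11
0.1397 0.1397 [2.1, 0.2, 3.7] 14.36
0.139 0.1395 [-0.0, -1.0, 6.1] 14.61
```

The force rises sharply at TCP 0.1395, which puts the tip about 24 mm below the face, within the given range. I increase to about 11 N and check that it is firm, not jammed.

Run:
```python
from press import *
x,y=.4355,-.0209
b=np.array([-.1,0,-1.5]);z=.139
for i in range(12):
    f=F(5)-b;s=state();print(round(z,4),s["ee_pos"].round(4),f.round(2),round(s["time"],2))
    if f[2]>10.6: break
    z-=.0004 if f[2]<9.5 else .0002;move_l([x,y,z],.01)
a=[]
for i in range(15):
    hold(.1);s=state();a.append(s["ft_force"][2]+1.5)
print(np.round(a,1),np.mean(a),s["ee_pos"],s["moment"],s["finger_gap"],s["time"])
open("z.txt","w").write(str(z))
import pickle
d={n:get_image(n) for n in("scene","side","wrist")};pickle.dump(d,open("im3.pkl","wb"))
P=[.4355,-.0211,.072];a=[]
for n in("scene","side"):
    u,v=map(int,w2p(d[n],P));a.append(cv2.resize(d[n]["frame"][v-60:v+40,u-40:u+40],None,fx=5,fy=5,interpolation=cv2.INTER_CUBIC))
cv2.imwrite("pics/c3.png",np.hstack(a));cv2.imwrite("pics/w3.png",d["wrist"]["frame"])
```

```text
0.139 [ 0.4356 -0.0209  0.1395] [1.2  0.04 6.54] 14.76
0.1386 [ 0.4357 -0.0209  0.1395] [0.31 0.17 8.48] 15.09
0.1382 [ 0.4357 -0.0209  0.1394] [-0.13  0.32  9.7 ] 15.43
0.138 [ 0.4357 -0.021   0.1394] [-0.53  0.23 10.4 ] 15.76
0.1378 [ 0.4357 -0.0209  0.1393] [-0.77  0.18 11.61] 16.09
[10.9 10.8 11.4 11.8 11.7 11.5 11.3 10.5 11.8 11.6 11.2 11.5 10.6 11.3
 10.6] 11.237854833154639 [ 0.43575274 -0.02093733  0.13937134] [-0.01336122  0.20652149  0.00213227] 0.021476289178281264 17.5917
```

View pics/c3.png

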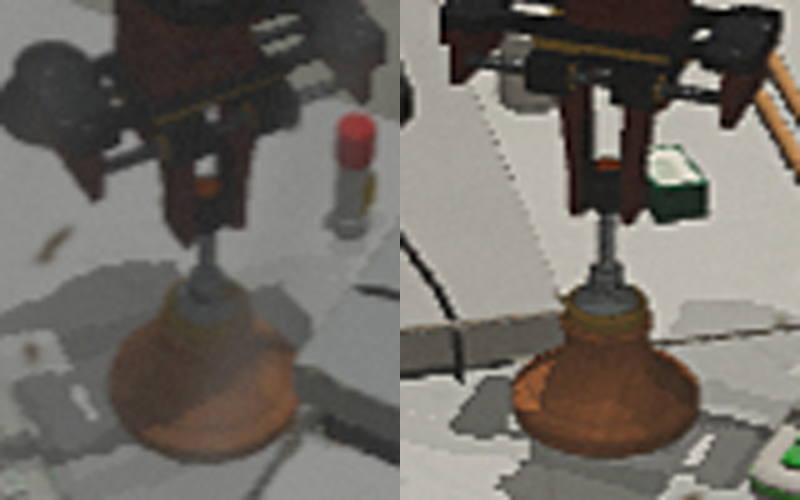

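View pics/w3.png

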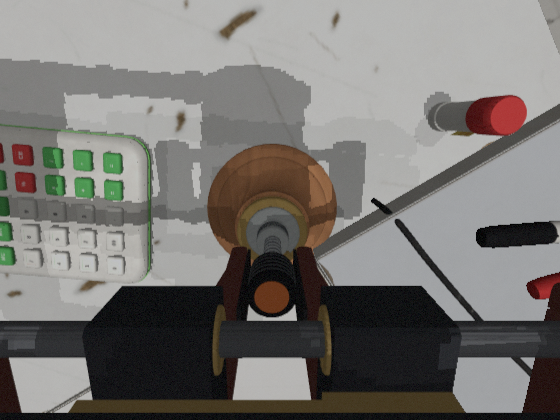

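The disc sits on the brass face at scene crop (207,300) and side crop (607,300). The rod held firm at 11.2±0.5 N for 1.5 s with no sinking. I ease the push, release, retreat straight up and look again.

Run:
```python
from press import *
import pickle
x,y=.4355,-.0209
move_l([x,y,.1391],.01);print("eased",F(4),state()["ee_pos"])
gripper_open();s=state();print(s["finger_gap"],s["ft_force"],s["time"])
move_l([x,y,.25],.1)
move_to([.47,.23,.28],qd(.45));hold(.3)
d={n:get_image(n) for n in("scene","side","wrist")};pickle.dump(d,open("im4.pkl","wb"))
print(state()["time"])
P=[.4355,-.0211,.072];a=[]
for n in("scene","side"):
    u,v=map(int,w2p(d[n],P));a.append(cv2.resize(d[n]["frame"][v-60:v+40,u-40:u+40],None,fx=5,fy=5,interpolation=cv2.INTER_CUBIC))
cv2.imwrite("pics/c4.png",np.hstack(a))
tops={}
for n in("scene","side"):
    g=d[n];u,v=map(int,w2p(g,[.4355,-.021,.164]));x0,y0=u-9,v-9
    hsv=cv2.cvtColor(g["frame"][y0:y0+18,x0:x0+18],cv2.COLOR_BGR2HSV)
    m=((hsv[...,0]<20)&(hsv[...,1]>120)&(hsv[...,2]>50))
    yy,xx=np.nonzero(m);tops[n]=(xx.mean()+x0,yy.mean()+y0);print(n,m.sum(),tops[n],onplane(g,*tops[n],.164))
X=tri(d["scene"],tops["scene"],d["side"],tops["side"]);print("knob top",X,"tip z",X[2]-.116,"depth",.072-X[2]+.116)
```

```text
eased [ 0.39342069 -0.22312856  5.50773411] [ 0.43552078 -0.02092068  0.13941585]
0.08785899633776545 [ 2.03125343e-02 -8.62895146e-01 -1.12732079e-05] 19.2
21.9083
scene 20 (np.float64(284.7), np.float64(219.35)) [ 0.43307134 -0.02449984  0.164     ]
side 15 (np.float64(309.4), np.float64(189.2)) [ 0.4323195 -0.0218008  0.164    ]
knob top [ 0.43318831 -0.02380057  0.16305679] tip z 0.04705679096634084 depth 0.024943209033659153
```

View pics/c4.png

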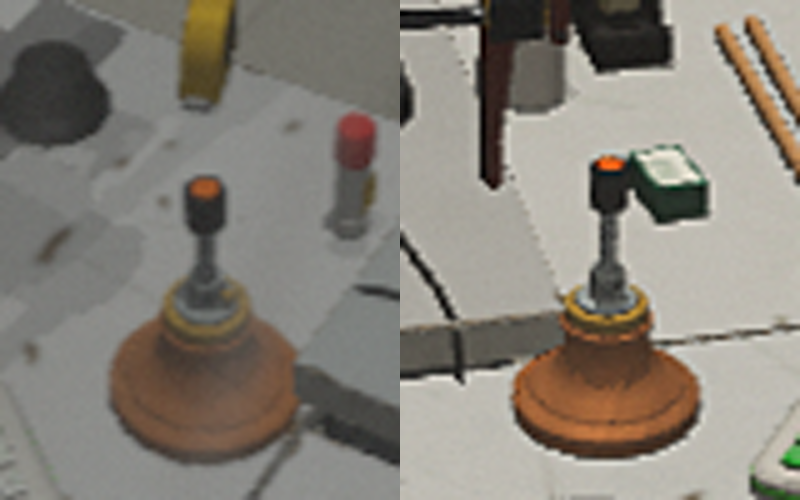

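The gauge stands in the socket with its disc on the brass. The knob top gives a depth of about 25 mm, in agreement with the force stop. The knob reads about 3 mm off the axis, so I check for tilt and foot movement with a wrist view.

Run:
```python
from press import *
import pickle
move_to([.4355,-.0209,.26],qd(np.arctan2(-.021,.4355)));hold(.3);g=get_image("wrist");print(state()["time"])
pickle.dump(g,open("im5.pkl","wb"));hsv=cv2.cvtColor(g["frame"],cv2.COLOR_BGR2HSV)
for z in(.163,.076,.072,0):print(z,w2p(g,[.4355,-.0211,z]))
u,v=map(int,w2p(g,[.4355,-.0211,.1]));c=g["frame"][v-60:v+60,u-70:u+70];cv2.imwrite("pics/w5.png",cv2.resize(c,None,fx=5,fy=4.9,interpolation=cv2.INTER_CUBIC));print(u,v)
Q,ok=pts(g,(u-60,v-60,u+60,v+60));Q=Q[ok]
k=(abs(Q[:,2]-.076)<.004)&(np.hypot(Q[:,0]-.4355,Q[:,1]+.021)<.019);A=Q[k]
print("wrist disc",k.sum(),A.mean(0),A.min(0),A.max(0),np.linalg.lstsq(np.c_[A[:,:2]-A[:,:2].mean(0),np.ones(len(A))],A[:,2],rcond=None)[0])
d4=pickle.load(open("im4.pkl","rb"))
d1=pickle.load(open("im1.pkl","rb"))
for n in("scene","side"):
    h=[]
    for d in(d1,d4):
        hs=cv2.cvtColor(d[n]["frame"],cv2.COLOR_BGR2HSV);P=[.4355,-.021,.0];uu,vv=map(int,w2p(d[n],P));r=hs[vv-12:vv+20,uu-30:uu+30]
        m=(r[...,0]<17)&(r[...,1]>100);yy,xx=np.nonzero(m);h.append((m.sum(),xx.mean(),yy.mean(),xx.min(),xx.max(),yy.max()))
    print(n,h)
    gg=d4[n];u,v=map(int,w2p(gg,[.4355,-.0211,.1]));Q,ok=pts(gg,(u-14,v-30,u+14,v+25));Q=Q[ok]
    for z0,z1 in((.073,.078),(.08,.098),(.1,.135),(.14,.16)):
        k=(Q[:,2]>z0)&(Q[:,2]<z1)&(np.hypot(Q[:,0]-.4355,Q[:,1]+.021)<.03)
        if k.sum()>2:print(z0,k.sum(),Q[k].min(0).round(4),Q[k].max(0).round(4))
```

```text
23.2583
0.163 [271.87563657 219.81780277]
0.076 [271.78232746 195.27008954]
0.072 [271.77912035 194.42636431]
0 [271.73153671 181.90808233]
271 200
wrist disc 497 [ 0.43633645 -0.01676659  0.0747711 ] [ 0.41826452 -0.03476493  0.07219933] [ 0.45290453 -0.00485966  0.07989823] [ 0.01298087 -0.00305222  0.0747711 ]
scene [(np.int64(136), np.float64(38.455882352941174), np.float64(16.477941176470587), np.int64(18), np.int64(48), np.int64(23)), (np.int64(362), np.float64(28.113259668508288), np.float64(13.226519337016574), np.int64(13), np.int64(49), np.int64(23))]
0.073 66 [ 0.4105 -0.049   0.073 ] [0.4557 0.0005 0.0779]
0.08 53 [ 0.4206 -0.0396  0.08  ] [ 0.4504 -0.0106  0.0978]
0.1 33 [ 0.4266 -0.0299  0.1001] [ 0.4411 -0.02    0.1332]
0.14 44 [ 0.4209 -0.0364  0.1401] [ 0.4414 -0.0135  0.1599]
side [(np.int64(674), np.float64(31.55341246290801), np.float64(10.34272997032641), np.int64(14), np.int64(50), np.int64(21)), (np.int64(683), np.float64(31.715959004392385), np.float64(10.301610541727673), np.int64(13), np.int64(50), np.int64(21))]
0.073 53 [ 0.4098 -0.0395  0.0731] [0.4567 0.0024 0.0778]
0.08 50 [ 0.4149 -0.0304  0.0801] [ 0.4456 -0.0046  0.0979]
0.1 38 [ 0.427  -0.0271  0.1014] [ 0.4367 -0.0151  0.1323]
0.14 55 [ 0.4219 -0.0261  0.1402] [ 0.4419 -0.0103  0.1595]
```

View pics/w5.png

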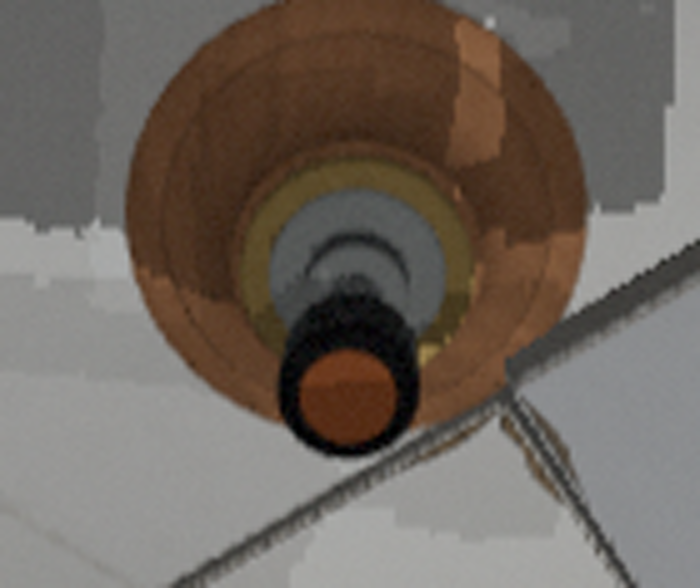

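Run:
```python
from h import *
import pickle
g=pickle.load(open("im5.pkl","rb"))
hsv=cv2.cvtColor(g["frame"],cv2.COLOR_BGR2HSV)
Q,ok=pts(g,(211,140,331,260));h=hsv[140:260,211:331]
B=ok&(h[...,0]>17)&(h[...,0]<32)&(h[...,1]>100)&(abs(Q[...,2]-.072)<.006)&(np.hypot(Q[...,0]-.4355,Q[...,1]+.021)<.023)
S=ok&(h[...,1]<60)&(abs(Q[...,2]-.076)<.004)&(np.hypot(Q[...,0]-.434,Q[...,1]+.021)<.017)&(np.hypot(Q[...,0]-.434,Q[...,1]+.021)>.0115)
for n,m in(("brass",B),("disc",S)):
    A=Q[m];print(n,m.sum(),np.median(A,0).round(4),A[:,2].std().round(4))
    c=np.linalg.lstsq(np.c_[A[:,:2]-[.4355,-.021],np.ones(len(A))],A[:,2],rcond=None)[0];print(" slope x,y, z@centre",c.round(4))
```

```text
brass 470 [ 0.4361 -0.011   0.0703] 0.0009
 slope x,y, z@centre [-0.0003 -0.0153  0.0703]
disc 311 [ 0.4364 -0.0145  0.0747] 0.0008
 slope x,y, z@centre [ 0.0225 -0.0113  0.0748]
```

Run:
```python
from bench import *
move_l([.4355,-.0209,.29],.1);print(state()["time"],state()["ft_force"]);job_done()
```

```text
23.7083 [-0.25477905 -0.19157222 -0.04857913]
the job is handed in; nothing more can be done
```

The gauge is standing in the foot's socket with its rod on the bottom and the stop disc down on the brass, except for a slight lean and gap described below. I handed the job in at 23.7 s of the 48 s allowed.

I lifted the smaller gauge out of its black stand by the knob and lowered it into the socket. The disc met the brass face, then the rod slid down until it stopped firmly. I held a steady push of 11.2 N (10.5 to 11.8 N) for about 1.5 s, eased it to about 7 N, let go and moved straight up and clear.

**Depth:** The knob's height after release gives a socket depth of about 25 mm. The stop felt through the wrist, at about 24 mm, agrees to within a couple of millimetres.

**Lean and gap (not perfect):** The last wrist view showed the gauge leaning about 1°. The centre of the disc sits roughly 0.4–0.5 mm above the face, close to the noise of the measurement. I think the floor sprang back slightly when the push came off and the stiff rub carried the stop up with the rod. I did not try to correct it.

**Other things:** The side view shows the foot unmoved. The scene-camera check of the foot was upset by shadow and told me nothing. I saw nothing else disturbed in the views I took, but did not measure the bystanders one by one.

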